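# Load filter discs into a slotted cassette

## Robot

A 6-joint arm with a two-finger parallel gripper is mounted at the origin on a cart in front of the work surface, level with it; the furniture and walls round the work are solid. World frame = base frame: x ahead of the robot, y to its left, z up, the work surface at z = 0. Lengths are in m, angles in rad, forces in N, time in s.
With the tool pointing down it reaches from about 0.275 to 0.825 m from the base axis. Payload 5.2 kg.
Tool frame: the origin (TCP) lies on the centre line of the jaws, within the pads' length; the fingertips stand 11 mm ahead of it and the grasp point (between the pads) lies 8 mm behind it; z points along the fingers, x is the direction in which the jaws open and shut, and the axes are right-handed (so a half turn about z gives the same grasp; the last joint's range is limited). The gripper opens to 93 mm and grips with 3 to 60 N. Pads are 15 mm wide; open, the fingers measure 128 mm over their backs; the gripper's body (75 mm by 188 mm) begins 65 mm behind the grasp point.
Start: joints at [-0.203, 0.259, 1.535, -0, 1.348, -0.203], TCP at [0.55, 0, 0.23] pointing down, gripper open.
Joint ranges: [-3.14, 3.14], [-0.91, 2.08], [0.19, 2.58], [-1.22, 4.36], [0.22, 2.71], [-3.12, 3.12]. Speed limits (rad/s): [2.57, 2.57, 3.14, 3.14, 3.14, 3.14].

## Interface

Orientations are given as a unit quaternion [x, y, z, w].
In Python, from cell import arm gives the robot as it stands. Calls block until the motion is done:
- arm.move_to(position, orientation): joint-space move of the TCP to a pose.
- arm.move_straight(position, rotation=None, vel=0.15): straight line of the TCP; rotation=None keeps the orientation; vel is the mean speed in m/s.
- arm.set_joints(angles): joint-space move.
- arm.command_gripper(opening, f_grip=None): opening from 0.0 (shut) to 1.0 (fully open); f_grip is the grip in N (None keeps the last); returns when the fingers have stopped.
- arm.wait(seconds).
- arm.inverse_kinematics(position, orientation): joint angles nearest the present ones, or None.
- arm.camera(name): name is "scene" or "side" or "wrist"; returns a dict with "frame" (420x560x3 uint8, red, green, blue), "K" (3x3 intrinsics, pixels), "R" (3x3) and "t" (3): a world point X has camera coordinates R X + t; the wrist camera has in their place "mount" (4x4, takes a point from camera to tool coordinates, whose origin is the TCP and whose axes are the tool frame's). Camera axes: x right, y down, z forward; pixel columns grow to the right and rows downward; lengths in m; the calibration is good to about 2 mm. The wrist camera is an equidistant fisheye: a pixel r from the principal point sees the ray r / f radians off the axis. A picture is of the moment at which its call begins: read the wrist's pose just before it. There is no depth.
A pose or a line that the arm cannot do raises arm.MotionError and nothing moves.
- arm.job_done(): hands the job in, once; it reports no verdict.
Readings, each from a call of its own:
- arm.get_time_s(): time.
- arm.get_joints(): joint angles.
- arm.get_joint_velocities(): joint speeds.
- arm.get_joint_torque(): joint torques, N m.
- arm.get_tool_pos(): TCP position.
- arm.get_tool_rot(): TCP orientation.
- arm.get_wrist_force(): force on the tool from outside, world axes, zero at the start.
- arm.get_wrist_torque(): the same for the moment, N m.
- arm.get_width(): opening from 0.0 (shut) to 1.0 (fully open).
Only numpy, scipy, OpenCV 4.12 (cv2) and the standard library are available. Lean on these libraries where they do the work, as an engineer would, in place of code of your own. Each camera call takes 0.05 s, during which the arm holds its last target.

## Task

Load the two filter discs into the aluminium cassette on the grey stand: the large disc into the lower slot and the small disc into the upper slot, each slid in flat and fully home against the stop at the back with its grip fin left sticking out at the front, then let go. The cassette's height on its columns has been changed and nobody noted it, so feel for it (or look closely) before going in. Leave the sample cup, the culture dish and the microtube where they are.

Things in the scene. Friction and masses are not known exactly. Their poses are not given: they have to be found in the camera images.
- stand: Fixed grey plinth 100 x 124 x 20 mm; on its 4 columns stands, rigid, square and central, an aluminium cassette 104 wide (y), 87 deep (x), 74 mm tall. Origin: on the bench below the middle of the cassette's open front face; x points into the cassette, z up. Height of the cassette varies: its flat top face is 104 to 120 mm above the bench, not reported.
- lower_home (a point): Fixed point of the stand at bench level, straight below where the large disc's centre is when home in the lower slot: 39 mm behind the front face. Axes as the stand's. The lower slot's floor is 60 mm below the cassette's top face; the slot is 8 mm high, 80 mm wide between side walls, square-edged, dark-walled, its stop 77 mm behind the front face..
- upper_home (a point): Fixed point of the stand at bench level, straight below where the small disc's centre is when home in the upper slot: 31 mm behind the front face. Axes as the stand's. The upper slot's floor is 26 mm below the cassette's top face; the slot is 8 mm high, 64 mm wide, its stop 61 mm behind the front face. Home, its fin stands right above the lower disc's fin: load the lower slot first.
- disc_large: The larger disc, about 0.09 kg. Flat aluminium disc, 76 mm diameter, 5 mm thick, glass face, lying flat. A tab 10 mm wide, 5 thick runs from the rim along -x and ends in an upright grip fin 20 long (x), 10 thick (y), top 24 mm above the underside, fin centre at x = -78 mm. Origin: disc centre, on the underside; z up, x away from the fin (goes in first).
- disc_small: The smaller disc, about 0.07 kg. Flat aluminium disc, 60 mm diameter, 5 mm thick, glass face, lying flat. A tab 10 mm wide, 5 thick runs from the rim along -x and ends in an upright grip fin 20 long (x), 10 thick (y), top 24 mm above the underside, fin centre at x = -70 mm. Origin: disc centre, on the underside; z up, x away from the fin (goes in first).
- cup: Bystander: screw-lid sample cup, 56 mm diameter, 58 mm tall, origin at the centre of its underside. To be left alone.
- petri: Bystander: round culture dish, 94 mm diameter, 16 mm tall, origin at the centre of its underside. To be left alone.
- microtube: Bystander: small conical tube lying down, 13 x 40 x 18 mm, origin under its middle. To be left alone.

How it is judged:
By the outcome, as a careful person would: the job done as asked, in the order asked, and still so for the second after the job is handed in, with the robot touching nothing.
It also fails if it takes over 67 s, if anything falls off the work surface, if the arm or the gripper's body presses on something with over 40 N, if the wrist force passes 120 N, or if a joint passes its speed limit or range.

## Working session

There is one attempt and no reset: what is moved stays moved. The work goes in short steps, each a Python script; the robot and the scene stay as the last script left them, time stands still between calls to the robot, and variables do not carry over. Pictures are saved under pics/ and viewed, and the job is handed in when it is done.

```bash
ls; mkdir -p pics
python3 - <<'E'
from cell import arm
import cv2, numpy as np
for n in ["scene","side","wrist"]:
    c=arm.camera(n)
    cv2.imwrite(f"pics/{n}0.png",c["frame"][:,:,::-1])
    print(n,{k:np.round(v,4).tolist() for k,v in c.items() if k!="frame"})
print(arm.get_time_s(),arm.get_tool_pos(),arm.get_tool_rot(),arm.get_width(),arm.get_wrist_force())
E
```

```text
pics
scene {'K': [[392.3094, 0.0, 285.0512], [0.0, 392.3094, 210.071], [0.0, 0.0, 1.0]], 'R': [[0.6437, -0.7649, -0.0247], [-0.3845, -0.2954, -0.8746], [0.6617, 0.5725, -0.4842]], 't': [-0.3046, 0.2574, 0.4917]}
side {'K': [[398.2992, 0.0, 276.6809], [0.0, 398.2992, 211.855], [0.0, 0.0, 1.0]], 'R': [[0.9422, -0.335, -0.0114], [-0.2258, -0.6092, -0.7602], [0.2477, 0.7188, -0.6496]], 't': [-0.497, 0.1948, 0.8846]}
wrist {'K': [[325.1923, 0.0, 280.3245], [0.0, 325.1923, 205.2324], [0.0, 0.0, 1.0]], 'mount': [[1.0, 0.0004, 0.0001, -0.0], [-0.0004, 0.9636, 0.2674, -0.0751], [0.0, -0.2674, 0.9636, -0.1539], [0.0, 0.0, 0.0, 1.0]]}
0.15 [5.49607149e-01 9.12152974e-05 2.28995401e-01] [ 9.99999747e-01 -1.48347636e-05 -6.95134012e-04 -1.52460946e-04] 0.9996916640369687 [-1.03074668 -0.14267636  0.35355451]
```

View pics/scene0.png

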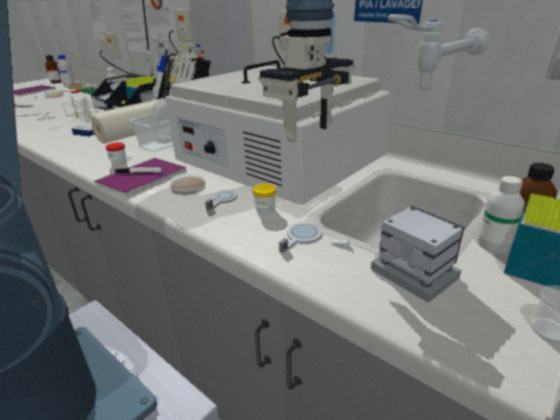

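View pics/side0.png

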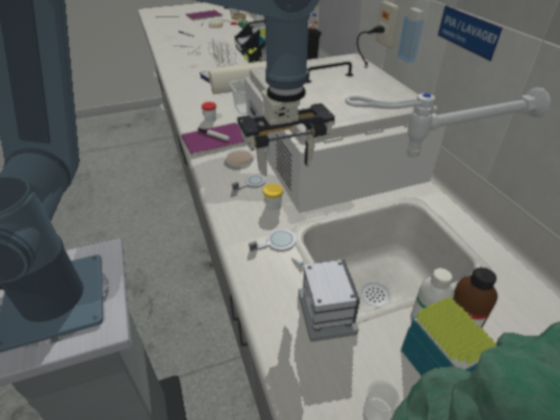

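View pics/wrist0.png

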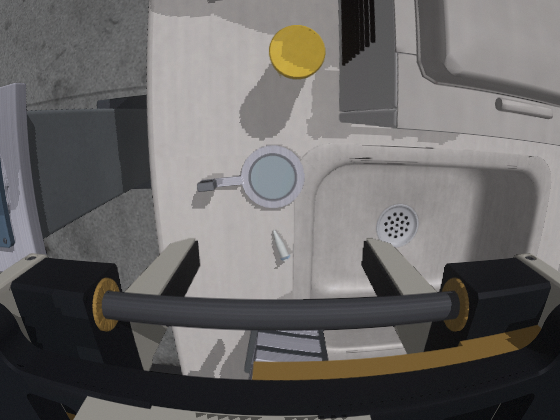

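```bash
cat > h.py <<'E'
import numpy as np, cv2
from scipy.spatial.transform import Rotation as Rr
def crop(src,x0,y0,x1,y1,k,dst):
    im=cv2.imread(src)[y0:y1,x0:x1]; cv2.imwrite(dst,cv2.resize(im,None,fx=k,fy=k,interpolation=cv2.INTER_CUBIC))
def ray_wrist(c,p,q,uv):
    K=np.array(c["K"]); d=np.array([(uv[0]-K[0,2])/K[0,0],(uv[1]-K[1,2])/K[1,1]]); th=np.linalg.norm(d)
    r=np.array([*(d/th*np.sin(th)),np.cos(th)]) if th>0 else np.array([0,0,1.])
    M=np.array(c["mount"]); R=Rr.from_quat(q).as_matrix()
    return np.array(p)+R@M[:3,3], R@M[:3,:3]@r
def ray_cam(c,uv):
    K=np.array(c["K"]);R=np.array(c["R"]);t=np.array(c["t"])
    return -R.T@t, R.T@np.array([(uv[0]-K[0,2])/K[0,0],(uv[1]-K[1,2])/K[1,1],1])
def onplane(o,d,z): return o+d*(z-o[2])/d[2]
def proj_cam(c,X):
    x=np.array(c["R"])@X+np.array(c["t"]); x=np.array(c["K"])@x; return x[:2]/x[2]
def proj_wrist(c,p,q,X):
    M=np.array(c["mount"]); R=Rr.from_quat(q).as_matrix()
    v=M[:3,:3].T@(R.T@(np.array(X)-p)-M[:3,3]); th=np.arctan2(np.hypot(v[0],v[1]),v[2]); s=th/np.hypot(v[0],v[1])
    K=np.array(c["K"]); return np.array([K[0,2]+K[0,0]*s*v[0],K[1,2]+K[1,1]*s*v[1]])
E
python3 - <<'E'
from h import *
crop("pics/scene0.png",360,190,480,300,6,"pics/sc_st.png")
crop("pics/side0.png",290,240,370,350,5,"pics/si_st.png")
crop("pics/scene0.png",170,160,350,260,4,"pics/sc_d.png")
E
```

```text
(no output)
```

View pics/sc_st.png

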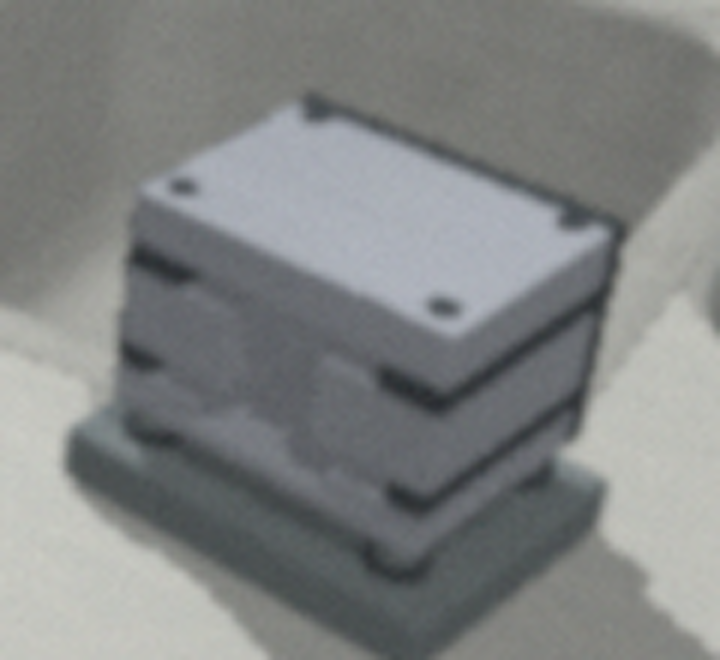

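View pics/si_st.png

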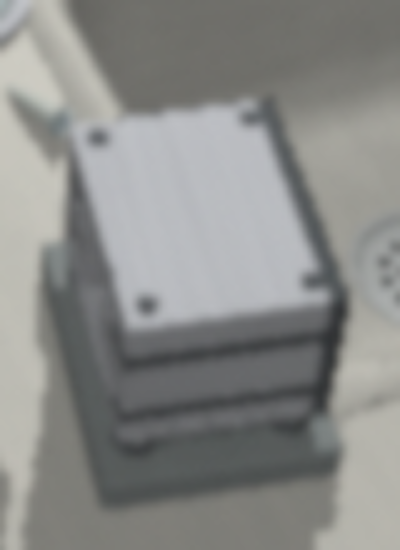

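View pics/sc_d.png

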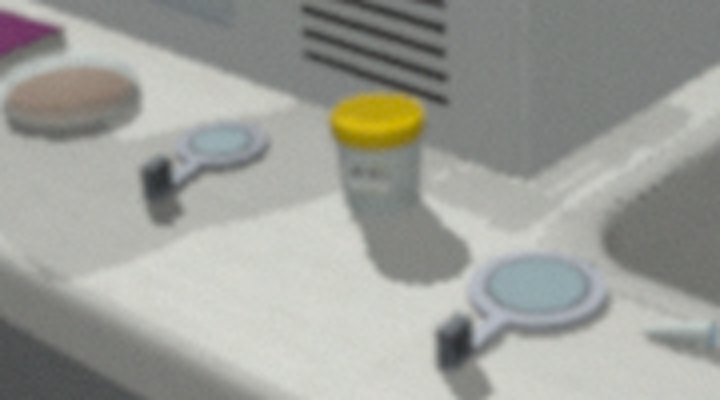

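Run:
```python
from cell import arm
from h import *
import pickle
# reuse one call for calib
c={n:arm.camera(n) for n in ["scene","side","wrist"]}
p,q=arm.get_tool_pos(),arm.get_tool_rot()
pickle.dump((c,p,q),open("c0.pkl","wb"))
f=lambda n,uv,z:np.round(onplane(*ray_cam(c[n],uv),z)*1000,1)
w=lambda uv,z:np.round(onplane(*ray_wrist(c["wrist"],p,q,uv),z)*1000,1)
crop_=lambda x,y,o,k:(o[0]+x/k,o[1]+y/k)
print("large scene",f("scene",crop_(539,286,(170,160),4),.005),"wrist",w((272,177),.005),"fin wrist",w((206,185.5),.024), "fin scene",f("scene",crop_(455,325,(170,160),4),.024))
print("small scene",f("scene",crop_(226,142,(170,160),4),.005),"fin",f("scene",crop_(157,165,(170,160),4),.024))
print("petri",f("scene",crop_(72,95,(170,160),4),.016))
print("cup",w((297,51),.058),f("scene",crop_(378,115,(170,160),4),.058))
print("tube",w((280,246),.01))
for z in (.104,.112,.12):
  print(z,"scene FL,FR,BR,BL",[f("scene",crop_(*a,(360,190),6),z)[:2] for a in [(138,190),(455,340),(618,232),(305,98)]])
  print("  side",[f("side",crop_(*a,(290,240),5),z)[:2] for a in [(70,128),(127,335),(335,300),(260,100)]])
print("plinth corners scene", [f("scene",crop_(*a,(360,190),6),.02)[:2] for a in [(75,435),(415,635),(605,487)]])
```

```text
large scene [538.5  -0.7   5. ] wrist [539.8   4.9   5. ] fin wrist [464.3  -1.   24. ] fin scene [460.1  -8.4  24. ]
small scene [552.9 263.2   5. ] fin [482.2 244.   24. ]
petri [523.4 380.8  16. ]
cup [566.1 142.5  58. ] [562.3 135.7  58. ]
tube [549.3 -80.8  10. ]
0.104 scene FL,FR,BR,BL [array([ 522.1, -184.5]), array([ 503.4, -285. ]), array([ 582.4, -299.9]), array([ 603.3, -198.5])]
  side [array([ 522.6, -184.1]), array([ 503.3, -285.4]), array([ 582.9, -297.6]), array([ 602.3, -196.9])]
0.112 scene FL,FR,BR,BL [array([ 509.6, -190.3]), array([ 491.3, -288.5]), array([ 568.5, -303. ]), array([ 588.9, -204. ])]
  side [array([ 519.6, -190.6]), array([ 500.5, -290.6]), array([ 579.1, -302.7]), array([ 598.2, -203.3])]
0.12 scene FL,FR,BR,BL [array([ 497. , -196.1]), array([ 479.2, -292. ]), array([ 554.5, -306.2]), array([ 574.5, -209.4])]
  side [array([ 516.6, -197.1]), array([ 497.8, -295.8]), array([ 575.3, -307.7]), array([ 594.2, -209.6])]
plinth corners scene [array([ 511. , -178.1]), array([ 487.8, -294. ]), array([ 583.8, -311.7])]
```

```bash
cat >> h.py <<'E'
def quat(yaw):
    # tool z down, tool x = world +y rotated by yaw, tool y = world +x rotated by yaw
    c,s=np.cos(yaw),np.sin(yaw)
    return Rr.from_matrix(np.array([[-s,c,0],[c,s,0],[0,0,-1]])).as_quat()
def snap(arm,name):
    import pickle
    p,q=arm.get_tool_pos(),arm.get_tool_rot()
    c=arm.camera("wrist"); cv2.imwrite(f"pics/{name}.png",c["frame"][:,:,::-1]); pickle.dump((c,p,q),open(f"{name}.pkl","wb"))
    return c,p,q
E
python3 - <<'E'
from cell import arm
from h import *
t=arm.get_time_s()
arm.move_to([0.455,-0.222,0.24],quat(np.radians(-10.5)))
arm.command_gripper(0.0,20)
print(arm.get_time_s()-t,arm.get_joints(),arm.get_width())
snap(arm,"w1")
E
```

```text
3.0833000000000004 [-6.74606930e-01  1.72513575e-01  1.61982004e+00  2.70252488e-06
  1.34927301e+00 -2.06209949e+00] 0.003298756892021322
```

View pics/w1.png

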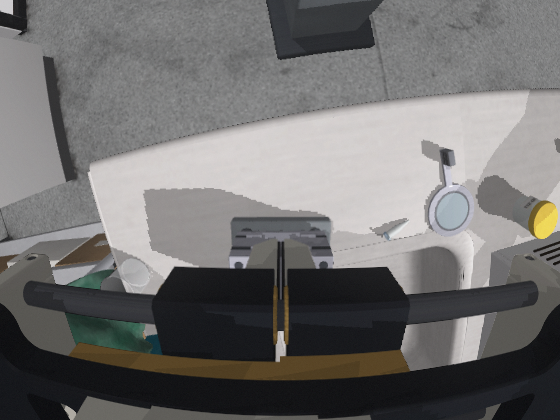

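```bash
cat >> h.py <<'E'
def quat(yaw):
    # tool z down, tool x = world -y rotated by yaw, tool y = world -x rotated by yaw (camera on +x side)
    c,s=np.cos(yaw),np.sin(yaw)
    return Rr.from_matrix(np.array([[s,-c,0],[-c,-s,0],[0,0,-1]])).as_quat()
E
python3 - <<'E'
from cell import arm
from h import *
t=arm.get_time_s()
arm.move_to([0.47,-0.227,0.22],quat(np.radians(-10.5)))
print(arm.get_time_s()-t,arm.get_time_s(),arm.get_joints(),arm.get_wrist_force())
snap(arm,"w2")
crop("pics/w2.png",180,60,380,300,3,"pics/w2c.png")
E
```

```text
2.6584000000000003 6.0917 [-6.63819646e-01  2.15050375e-01  1.61639722e+00 -1.15524294e-07
  1.31014110e+00  1.08983041e+00] [ 0.1504001  -0.43245172 -0.54098111]
```

View pics/w2.png

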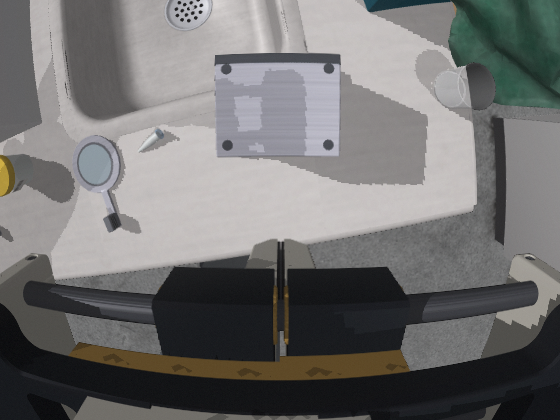

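View pics/w2c.png

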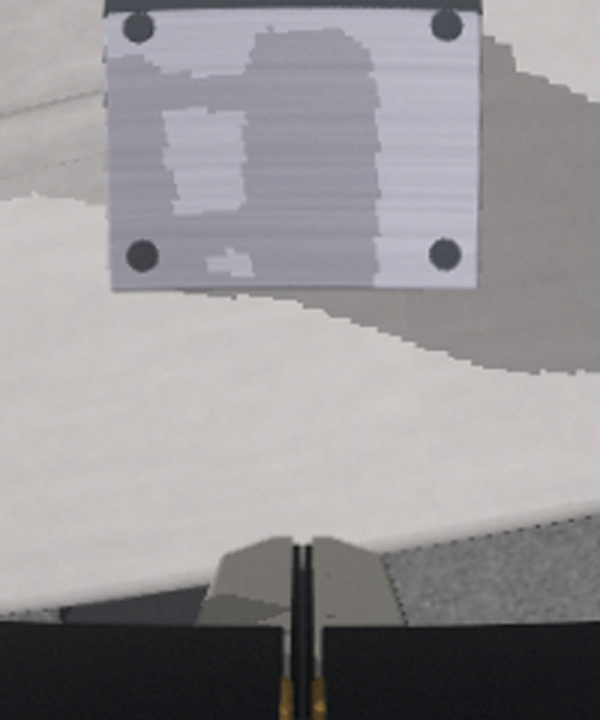

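Run:
```python
import pickle
from h import *
c,p,q=pickle.load(open("w2.pkl","rb"))
P=lambda x,y:(180+x/3-1/3,60+y/3-1/3)
cs=[P(113,291),P(478,289),P(482,12),P(106,11)]
for z in (.102,.104,.107,.110,.115):
    X=np.array([onplane(*ray_wrist(c,p,q,u),z) for u in cs])*1e3
    l=[np.linalg.norm(X[i]-X[(i+1)%4]) for i in range(4)]
    d=X[0]-X[1]; d2=X[3]-X[2]; e=X[2]-X[1]; e2=X[3]-X[0]
    print(z,np.round(X[:,:2],1).tolist(),np.round(l,1),"yaw",[round(float(np.degrees(a)),2) for a in (np.arctan2(-d[0],d[1]),np.arctan2(-d2[0],d2[1]),np.arctan2(e[1],e[0]),np.arctan2(e2[1],e2[0]))],"front",(X[0]+X[1])[:2]/2)
w=lambda uv,z:np.round(onplane(*ray_wrist(c,p,q,uv),z)*1000,1)
print("disc",w((96,164),.005),"fin",w((112,223),.024))
```

```text
0.102 [[520.5, -180.9], [502.2, -282.6], [579.6, -296.9], [599.0, -194.6]] [103.3  78.7 104.2  79.7] yaw [-10.17, -10.76, -10.5, -9.86] front [ 511.36791249 -231.76392065]
0.104 [[520.7, -181.4], [502.5, -282.3], [579.3, -296.5], [598.6, -194.9]] [102.5  78.1 103.4  79.1] yaw [-10.17, -10.76, -10.5, -9.86] front [ 511.6005808  -231.82186089]
0.107 [[520.9, -182.0], [503.0, -281.8], [578.9, -295.9], [598.0, -195.4]] [101.4  77.2 102.3  78.2] yaw [-10.17, -10.76, -10.5, -9.86] front [ 511.94958326 -231.90877123]
0.11 [[521.2, -182.7], [503.4, -281.3], [578.5, -295.2], [597.4, -195.9]] [100.2  76.3 101.1  77.4] yaw [-10.17, -10.76, -10.5, -9.86] front [ 512.29858573 -231.99568158]
0.115 [[521.6, -183.7], [504.2, -280.5], [577.8, -294.2], [596.3, -196.7]] [98.3 74.9 99.2 75.9] yaw [-10.17, -10.76, -10.5, -9.86] front [ 512.8802565  -232.14053216]
disc [538.8   1.2   5. ] fin [462.8 -10.5  24. ]
```

Run:
```python
from cell import arm
from h import *
t=arm.get_time_s()
Q=quat(np.radians(-10.3))
arm.move_to([0.545,-0.240,0.145],Q)
arm.move_straight([0.545,-0.240,0.127],vel=0.05)
f0=np.mean([arm.get_wrist_force() for _ in range(3)],axis=0)
print(arm.get_time_s()-t,f0)
z=.127; log=[]
while z>.106:
    z-=.001
    arm.move_straight([0.545,-0.240,z],vel=0.02)
    f=arm.get_wrist_force(); log.append((round(z,4),round(float(arm.get_tool_pos()[2]),5),round(float(f[2]-f0[2]),2)))
    if abs(f[2]-f0[2])>2.5: break
print(log[-6:],arm.get_time_s()-t)
arm.wait(.1); print(arm.get_tool_pos(),arm.get_wrist_force()-f0)
```

```text
1.0165999999999995 [ 1.00320492  0.22027988 -0.17013609]
[(0.121, 0.12092, -0.77), (0.12, 0.1199, 0.42), (0.119, 0.11889, -0.81), (0.118, 0.11792, -0.55), (0.117, 0.11732, 2.15), (0.116, 0.1173, 9.59)] 3.7666000000000004
[ 0.54514706 -0.2401138   0.11728618] [-3.23945648 -0.05928541  9.48240251]
```

Run:
```python
from cell import arm
from h import *
t=arm.get_time_s()
arm.move_straight([0.535,-0.238,0.16],vel=0.2)
arm.move_to([0.455,-0.011,0.14],quat(np.radians(8.75)))
arm.command_gripper(0.5,40)
print(arm.get_time_s()-t,arm.get_time_s())
c,p,q=snap(arm,"w3")
w=lambda uv,z:np.round(onplane(*ray_wrist(c,p,q,uv),z)*1000,1)
crop("pics/w3.png",180,40,380,240,3,"pics/w3c.png")
print([proj_wrist(c,p,q,[x*.001,y*.001,z*.001]) for x,y,z in [(462,-10.5,24),(538.8,1.2,5)]])
```

```text
2.2249999999999996 12.2333
[array([282.14868146, 196.64728776]), array([282.29958597, 105.51025509])]
```

View pics/w3c.png

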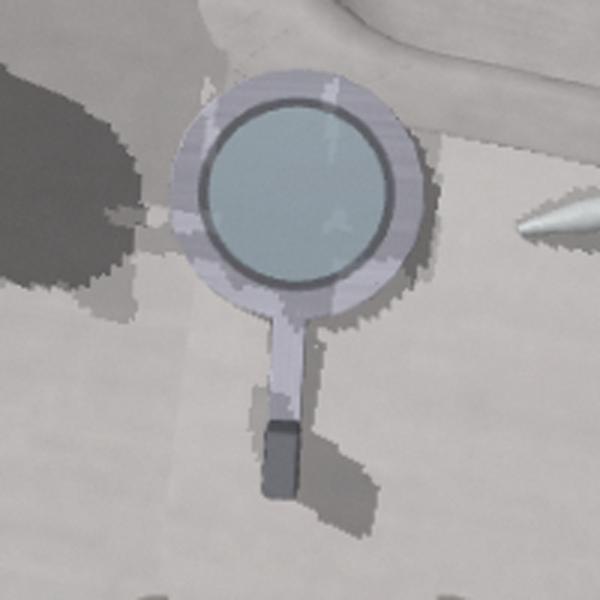

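Run:
```python
import pickle
from h import *
c,p,q=pickle.load(open("w3.pkl","rb"))
w=lambda x,y,z:onplane(*ray_wrist(c,p,q,(180+x/3-1/3,40+y/3-1/3)),z)*1000
D=w(297,195,5);F=w(281,466,24);d=D-F
tb=w(288,340,5)
print(D,F,np.hypot(*d[:2]),np.degrees(np.arctan2(d[1],d[0])), np.degrees(np.arctan2(*(D-tb)[1::-1])))
print(w(264,466,24)-w(298,466,24), w(281,434,24)-w(281,498,24))
```

```text
[ 354.2703375   -51.52909438 5000.        ] [ 6331.57806485   356.90241116 24000.        ] 5991.245610234558 -176.09103570021236 -174.80027055244034
[ 129.56760933 -840.89303603    0.        ] [-1.63090669e+03 -2.43025389e+02 -3.63797881e-12]
```

Units slip (z in mm); fix.

Run:
```python
import pickle
from h import *
c,p,q=pickle.load(open("w3.pkl","rb"))
w=lambda x,y,z:onplane(*ray_wrist(c,p,q,(180+x/3-1/3,40+y/3-1/3)),z*.001)*1000
D=w(297,195,5);F=w(281,466,24);d=D-F
tb=w(288,340,5)
print(D,F,np.hypot(*d[:2]),np.degrees(np.arctan2(d[1],d[0])), np.degrees(np.arctan2(*(D-tb)[1::-1])))
print(w(264,466,24)-w(298,466,24), w(281,434,24)-w(281,498,24))
```

```text
[539.05620235   4.45672193   5.        ] [462.28422174  -2.83216865  24.        ] 77.11721553970466 5.423522893616461 5.199729447559688
[-1.47541913  9.57546165  0.        ] [ 1.85715470e+01  2.76739156e+00 -5.68434189e-14]
```

Run:
```python
from cell import arm
from h import *
t=arm.get_time_s()
Q=quat(np.radians(5.4))
arm.move_to([0.4620,-0.0029,0.06],Q)
arm.move_straight([0.4620,-0.0029,0.0125],vel=0.1)
print(arm.get_tool_pos(),arm.get_wrist_force())
arm.command_gripper(0.0,50)
print("w",arm.get_width()*93,arm.get_tool_pos(),arm.get_wrist_force(),arm.get_time_s()-t)
arm.move_straight([0.4620,-0.0029,0.09],vel=0.2)
arm.wait(.1)
print(arm.get_width()*93,arm.get_tool_pos(),arm.get_wrist_force(),arm.get_wrist_torque(),arm.get_time_s()-t)
c,p,q=snap(arm,"w4")
cv2.imwrite("pics/w4c.png",cv2.resize(cv2.imread("pics/w4.png")[0:300,130:430],None,fx=2,fy=2,interpolation=cv2.INTER_CUBIC))
s=arm.camera("side");cv2.imwrite("pics/s4.png",s["frame"][:,:,::-1])
```

```text
[ 0.4628994  -0.00319201  0.0134953 ] [-0.02883519 -0.24365188  0.49277556]
w 9.655978691236408 [ 0.4620586  -0.0029392   0.01258464] [-0.21299593 -0.89604315  1.22872325] 1.7166999999999994
9.810920659839985 [ 0.46071081 -0.00260593  0.08852321] [ 0.6930429  -0.08609343 -0.18468701] [0.02575155 0.13932084 0.06535438] 2.3583999999999996
```

View pics/w4c.png

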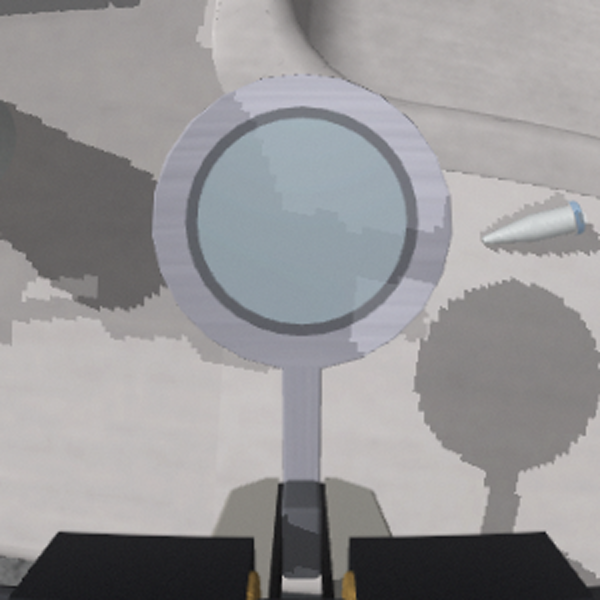

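View pics/s4.png

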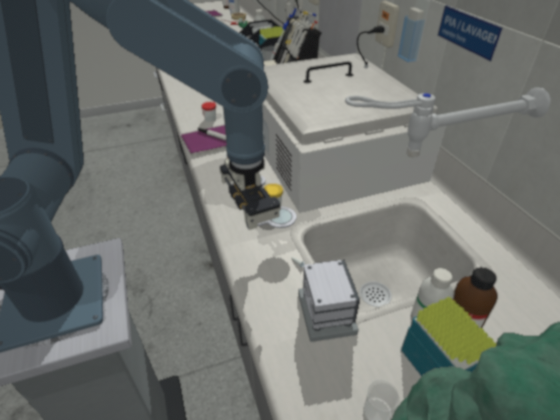

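```bash
cat >> h.py <<'E'
def predict_disc(c,R,fy,dz,droop,finx,roll=0,yaw=0,tz=.0125):
    # disc in tool frame: fin centre at tool (0,fy), underside at tool z=tz; disc axis along -tool y; droop>0: front lower
    p=np.zeros(3);q=[0,0,0,1]
    th=np.linspace(0,2*np.pi,73)
    P=np.c_[R*np.sin(th),-(finx)-R*np.cos(th),np.full(73,tz-.005)]
    P=P-np.array([0,0,tz-.021])   # pivot at grasp
    P=Rr.from_euler("xzy",[droop,yaw,roll]).apply(P)+np.array([0,fy,tz-.021+dz])
    return np.array([proj_wrist(c,p,q,x) for x in P])
E
python3 - <<'E'
import pickle
from h import *
from scipy.optimize import least_squares
c,p,q=pickle.load(open("w4.pkl","rb"))
# segment rim: sample points manually from gray edges along rays
k=2;ox=130
obs=dict(L=(153+.0)/k+ox,Rr=452/k+ox,T=74/k,B=369/k)
def m(x):
    P=predict_disc(c,.038,x[0],0,x[1],.078)
    return np.array([P[:,0].min()-obs["L"],P[:,0].max()-obs["Rr"],P[:,1].min()-obs["T"],P[:,1].max()-obs["B"]])
r=least_squares(m,[0,0.]); print(r.x,np.degrees(r.x[1]),r.fun)
print(m([0,0]))
# tilt sensitivity
print(np.degrees(Rr.from_quat(q).as_euler("xyz")),p)
E
```

```text
[-0.00075827 -0.04051591] -2.3213908288747653 [ 0.74583252  0.92381335  0.09803611 -0.08999193]
[-0.63420765  2.35995326 -2.09867351  0.71036739]
[ 1.79838119e+02  5.75500515e-02 -8.46045590e+01] [ 0.46071081 -0.00260593  0.08852321]
```

Run:
```python
import pickle
from h import *
crop("pics/w3.png",225,55,335,165,7,"pics/w3d.png")
im=cv2.imread("pics/w4.png")
a=cv2.resize(im[80:140,200:220],None,fx=12,fy=12,interpolation=cv2.INTER_NEAREST)
b=cv2.resize(im[80:140,345:365],None,fx=12,fy=12,interpolation=cv2.INTER_NEAREST)
d=cv2.resize(im[25:85,270:290],None,fx=12,fy=12,interpolation=cv2.INTER_NEAREST)
cv2.imwrite("pics/w4d.png",np.hstack([a,b,d]))
c,p,q=pickle.load(open("w3.pkl","rb"))
th=np.linspace(0,2*np.pi,145)
for z in (.005,):
    C=np.array([.53906,.00446])
    P=np.array([proj_wrist(c,p,q,[C[0]+.038*np.cos(t),C[1]+.038*np.sin(t),z]) for t in th])
    print((P.min(0)-[225,55])*7,(P.max(0)-[225,55])*7,np.ptp(P,axis=0))
```

```text
[73.66927879 51.94362843] [678.05332372 646.27362665] [86.34057785 84.90428546]
```

View pics/w3d.png

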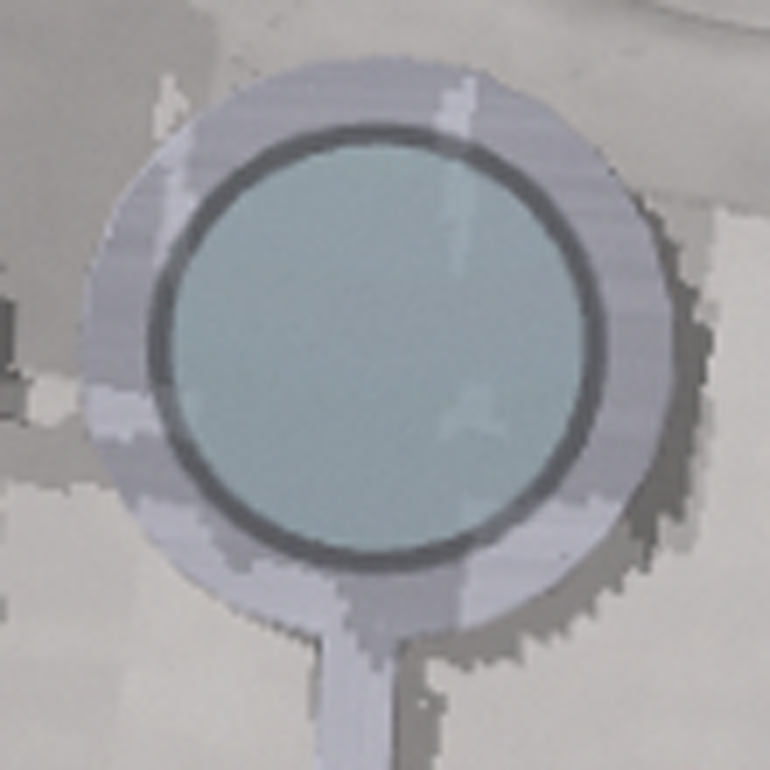

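View pics/w4d.png

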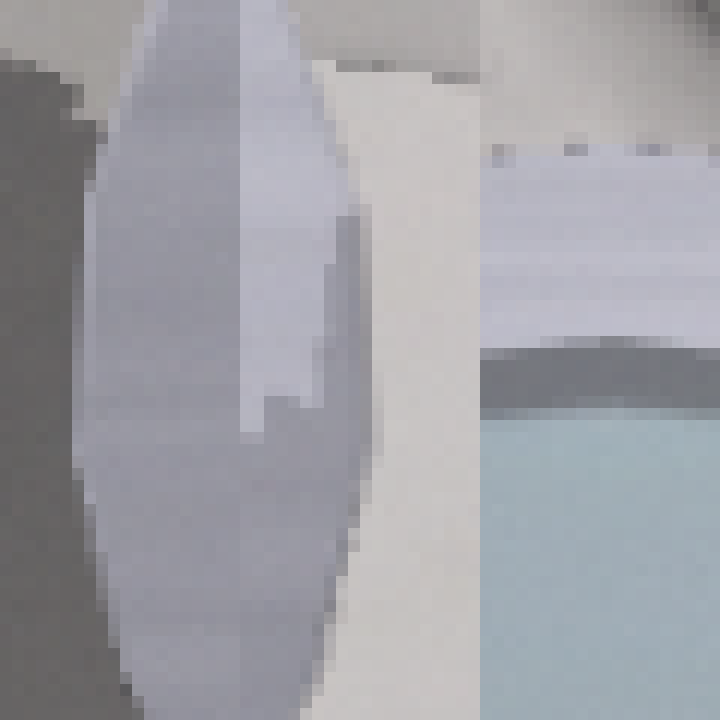

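Run:
```python
from cell import arm
from h import *
t=arm.get_time_s()
arm.move_straight([0.4620,-0.0029,0.021],vel=0.2)
arm.wait(.1)
f0=np.mean([arm.get_wrist_force() for _ in range(4)],axis=0)
t0=np.mean([arm.get_wrist_torque() for _ in range(4)],axis=0)
log=[];z=.021
while z>.0115:
    z-=.001
    arm.move_straight([0.4620,-0.0029,z],vel=0.02)
    f=arm.get_wrist_force()-f0; m=arm.get_wrist_torque()-t0
    log.append((round(z,4),round(float(arm.get_tool_pos()[2]),4),round(float(f[2]),2),np.round(m,3).tolist()))
    if f[2]>3: break
for l in log: print(l)
print(f0,t0,arm.get_time_s()-t,arm.get_time_s())
```

```text
(0.02, 0.0208, -0.2, [-0.0, -0.043, -0.002])
(0.019, 0.0191, 0.69, [0.035, 0.012, -0.009])
(0.018, 0.0179, 0.01, [-0.01, 0.035, 0.003])
(0.017, 0.0169, 0.19, [-0.037, -0.043, -0.005])
(0.016, 0.0159, 0.36, [-0.001, 0.012, 0.048])
(0.015, 0.0149, 1.29, [-0.026, -0.037, 0.038])
(0.014, 0.0139, 0.03, [0.008, -0.004, 0.018])
(0.013, 0.0129, 0.0, [0.022, -0.02, 0.008])
(0.012, 0.0126, 6.9, [0.111, 0.26, 0.026])
[-0.19955923  0.17343521 -1.00458318] [ 0.05839428  0.16373608 -0.02135406] 2.8416000000000015 17.5833
```

```bash
cat >> h.py <<'E'
YAW=np.radians(-10.3)
XH=np.array([np.cos(YAW),np.sin(YAW),0]); YH=np.array([-np.sin(YAW),np.cos(YAW),0])
FRONT=np.array([.5114,-.2318,0])
def S(x,y,z): return FRONT+XH*x+YH*y+np.array([0,0,z])
E
python3 - <<'E'
from cell import arm
from h import *
t=arm.get_time_s()
arm.move_straight([0.4600,-0.003,0.11],vel=0.25)
arm.move_to(S(-.140,0,.09),quat(YAW))
arm.move_straight(S(-.131,0,.0604),vel=.15)
arm.wait(.15)
print(arm.get_time_s()-t,arm.get_tool_pos(),arm.get_wrist_force(),arm.get_width()*93)
c,p,q=snap(arm,"w5")
crop("pics/w5.png",150,0,410,290,2.7,"pics/w5c.png")
s=arm.camera("side");cv2.imwrite("pics/s5.png",s["frame"][:,:,::-1]);crop("pics/s5.png",210,220,370,340,5,"pics/s5c.png")
E
```

```text
1.9416999999999973 [ 0.38301641 -0.20809953  0.06106973] [-0.21280915  1.04272025 -0.81895666] 9.592695183041467
```

View pics/w5c.png

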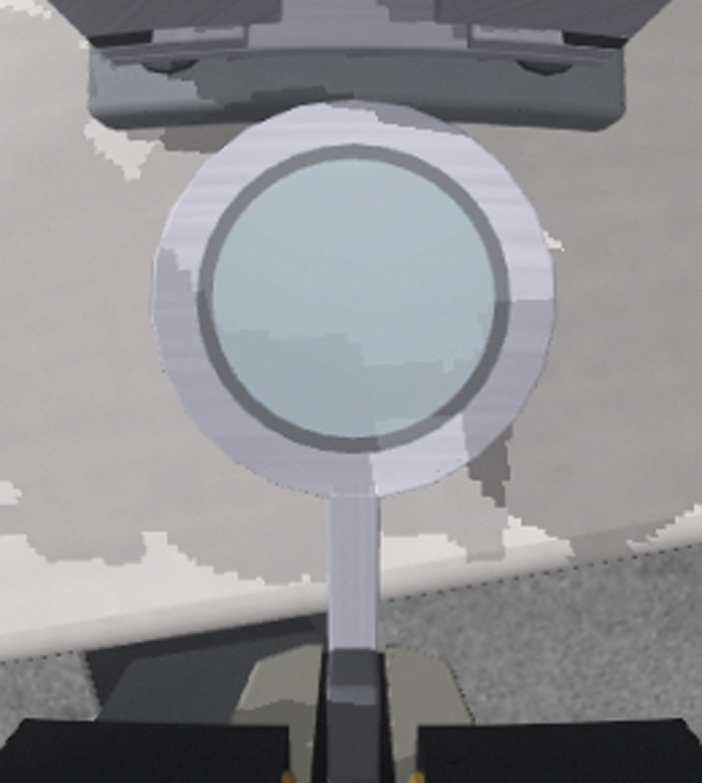

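View pics/s5c.png

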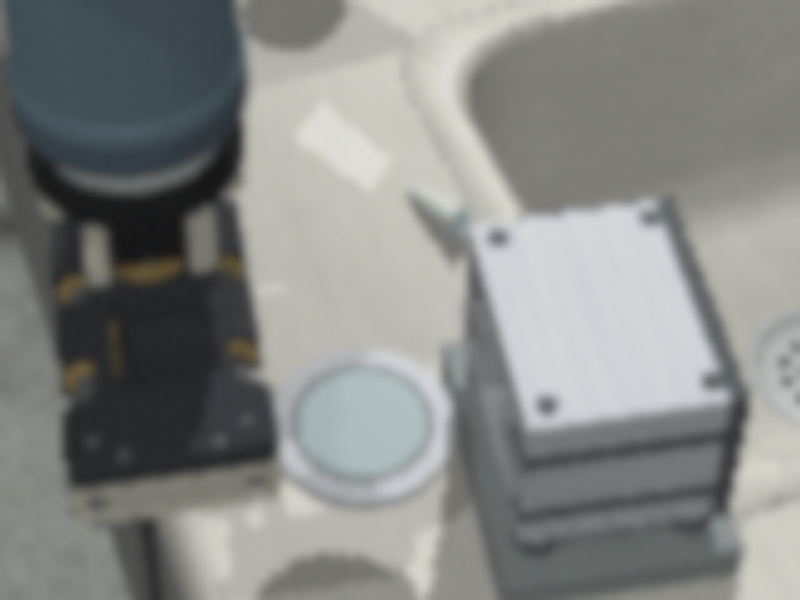

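```bash
cat >> h.py <<'E'
def insert(arm,y,z,xs,vel,lim=8.):
    f0=np.mean([arm.get_wrist_force() for _ in range(4)],axis=0)
    for x in xs:
        arm.move_straight(S(x,y,z),vel=vel)
        f=arm.get_wrist_force()-f0; p=arm.get_tool_pos()-FRONT
        fs=np.array([f@XH,f@YH,f[2]])
        print(round(x*1e3,1),"act",np.round([p@XH*1e3,p@YH*1e3,p[2]*1e3],1),"F",np.round(fs,1))
        if np.abs(fs).max()>lim: print("STOP"); return x,fs
    return x,fs
E
python3 - <<'E'
from cell import arm
from h import *
t=arm.get_time_s()
arm.move_straight(S(-.129,-.0012,.0605),vel=.03)
insert(arm,-.0012,.0605,np.arange(-.120,-.045,.006),.06)
print(arm.get_time_s()-t,arm.get_time_s())
E
```

```text
-120.0 act [-119.5   -1.4   60.5] F [-0.9 -0.3 -0.1]
-114.0 act [-113.6   -1.3   60.5] F [-1.   0.9  0.1]
-108.0 act [-107.6   -1.3   60.5] F [-0.5  0.5 -0.9]
-102.0 act [-101.6   -1.3   60.5] F [0.3 0.7 0.3]
-96.0 act [-95.6  -1.3  60.5] F [ 0.4  0.7 -0.8]
-90.0 act [-89.6  -1.3  60.5] F [0.  0.7 0.1]
-84.0 act [-83.6  -1.3  60.6] F [-0.6 -0.1  1. ]
-78.0 act [-77.6  -1.3  60.5] F [-0.8  0.2 -0.3]
-72.0 act [-71.6  -1.3  60.5] F [-1.3 -0.5  0.4]
-66.0 act [-65.6  -1.3  60.5] F [ 0.2  0.6 -0.5]
-60.0 act [-59.6  -1.3  60.5] F [-1.1  1.   1. ]
-54.0 act [-53.6  -1.3  60.5] F [-0.6 -0.4  0.6]
-48.0 act [-47.6  -1.3  60.5] F [-0.8  0.  -0. ]
3.5500000000000007 23.175
```

Run:
```python
from cell import arm
from h import *
t=arm.get_time_s()
insert(arm,-.0012,.0605,np.arange(-.0455,-.030,.0015),.03,lim=6)
print(arm.get_time_s()-t,arm.get_time_s())
snap(arm,"w6"); crop("pics/w6.png",150,0,410,290,2.7,"pics/w6c.png")
s=arm.camera("side");cv2.imwrite("pics/s6.png",s["frame"][:,:,::-1]);crop("pics/s6.png",210,220,370,340,5,"pics/s6c.png")
```

```text
-45.5 act [-45.4  -1.2  60.5] F [0.4 0.2 0.6]
-44.0 act [-43.9  -1.2  60.5] F [ 0.4 -0.1  0.7]
-42.5 act [-42.4  -1.2  60.5] F [ 0.  -0.1  0.5]
-41.0 act [-40.9  -1.2  60.5] F [ 0.4  0.4 -0.2]
-39.5 act [-39.4  -1.2  60.5] F [ 0.5 -0.3  0.7]
-38.0 act [-38.5  -1.   60.3] F [-3.2 -1.1 -0.2]
-36.5 act [-38.4  -0.8  60.1] F [-6.5 -0.9  3.5]
STOP
1.75 24.925
```

View pics/w6c.png

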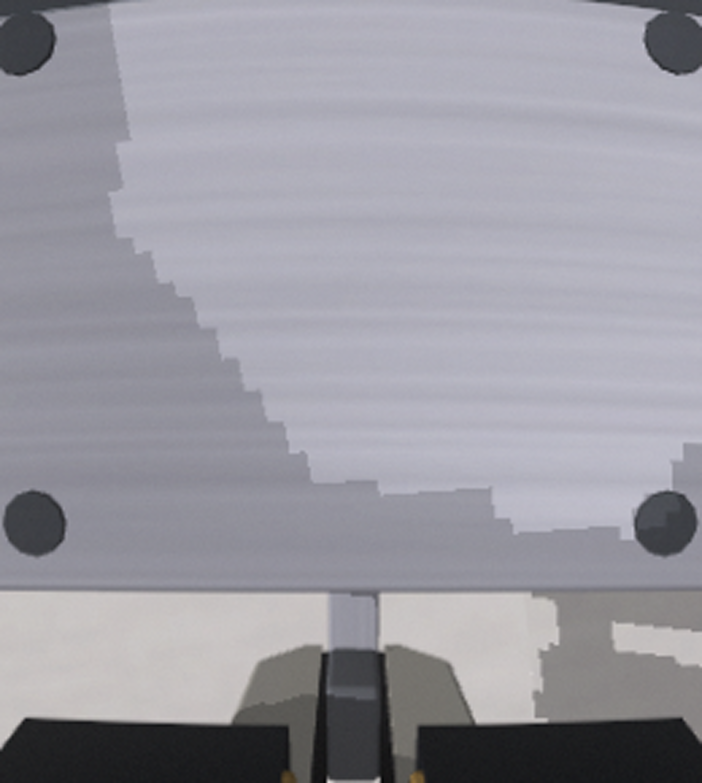

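View pics/s6c.png

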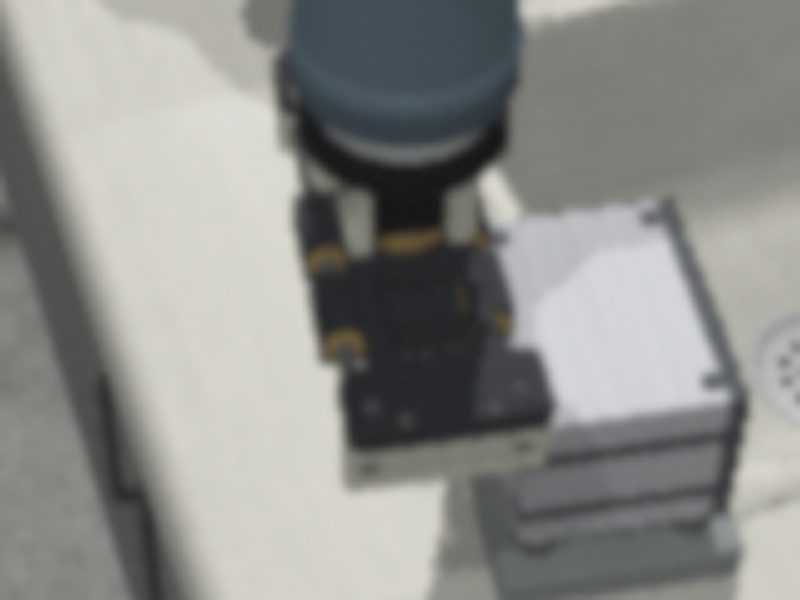

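Run:
```python
from cell import arm
from h import *
t=arm.get_time_s()
arm.move_straight(S(-.0378,-.0010,.0600),vel=.03)
f0=arm.get_wrist_force()
for z in np.arange(.0595,.0565,-.0005):
    arm.move_straight(S(-.0378,-.0010,z),vel=.02)
    f=arm.get_wrist_force()-f0; p=arm.get_tool_pos()-FRONT
    print(round(z,4),np.round([p@XH*1e3,p@YH*1e3,p[2]*1e3],1),np.round([f@XH,f@YH,f[2]],1))
    if f[2]>4: break
arm.command_gripper(0.35,50)
p=arm.get_tool_pos()-FRONT;print(np.round([p@XH*1e3,p@YH*1e3,p[2]*1e3],1),arm.get_wrist_force(),arm.get_width())
arm.move_straight(S(-.045,-.0010,.15),vel=.2)
print(arm.get_time_s()-t,arm.get_time_s())
snap(arm,"w7"); crop("pics/w7.png",150,30,410,290,2.3,"pics/w7c.png")
```

```text
0.0595 [-38.5  -0.8  59.4] [-0.9  0.   0.3]
0.059 [-38.4  -0.8  58.9] [-1.4 -0.6  1. ]
0.0585 [-38.4  -0.9  58.5] [-1.8 -0.1  2.1]
0.058 [-38.4  -0.9  58.4] [-3.6  0.8  4.6]
[-37.7  -1.   58. ] [ 0.01695757  0.10001721 -0.54814011] 0.3530367551881529
2.466700000000003 27.4917
```

View pics/w7c.png

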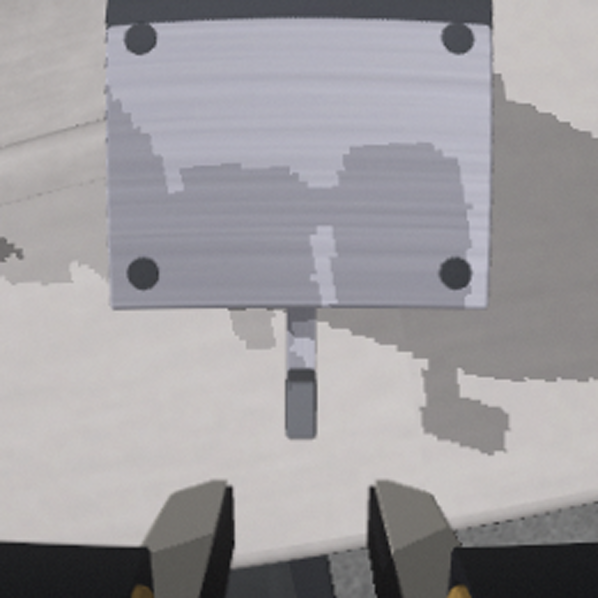

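Run:
```python
from cell import arm
from h import *
t=arm.get_time_s()
arm.move_to([0.477,0.247,0.14],quat(np.radians(15)))
print(arm.get_time_s()-t,arm.get_time_s(),arm.get_joints())
c,p,q=snap(arm,"w8")
crop("pics/w8.png",180,40,380,240,3,"pics/w8c.png")
crop("pics/w8.png",0,0,560,420,1.4,"pics/w8f.png")
```

```text
1.7250000000000014 29.2667 [ 2.68487580e-01  3.13747271e-01  1.69254052e+00 -3.79159582e-04
  1.13534478e+00  1.57887351e+00]
```

View pics/w8c.png

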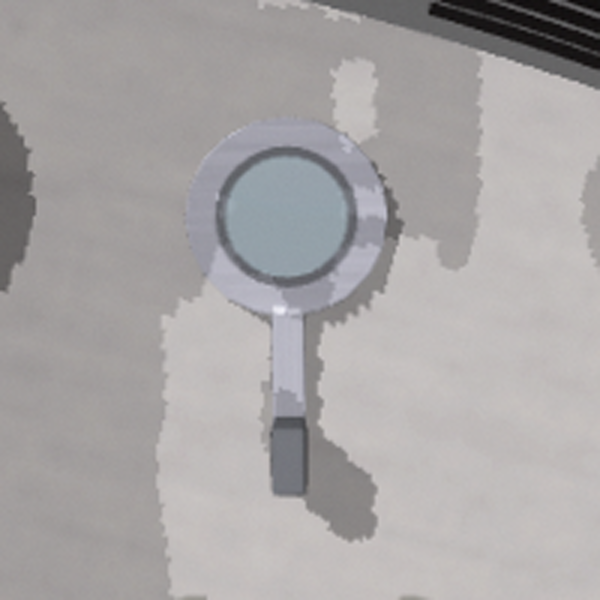

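View pics/w8f.png

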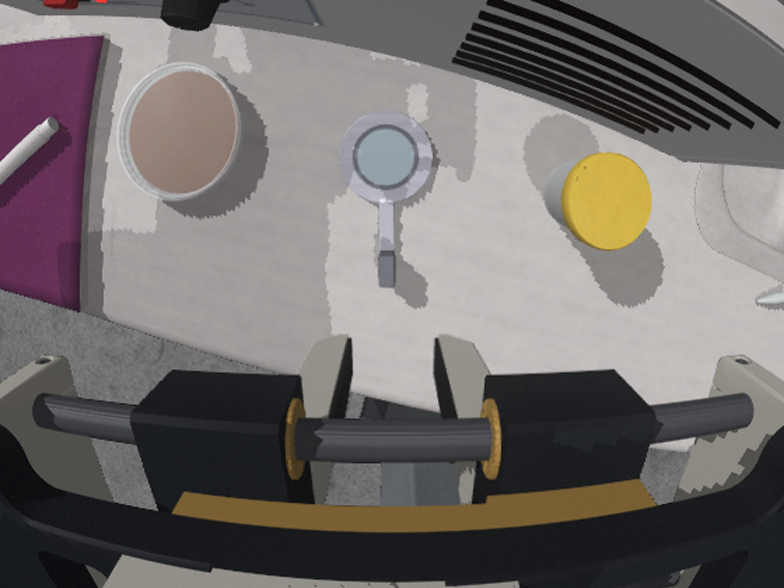

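Run:
```python
import pickle
from h import *
c,p,q=pickle.load(open("w8.pkl","rb"))
w=lambda x,y,z:onplane(*ray_wrist(c,p,q,(180+x/3-1/3,40+y/3-1/3)),z*.001-.004)*1000
D=w(287,216,5);F=w(289,462,24);d=D-F;tb=w(288,340,5)
print(D,F,np.hypot(*d[:2]),np.degrees(np.arctan2(d[1],d[0])), np.degrees(np.arctan2(*(D-tb)[1::-1])))
print("box edge",w(450,45,0),w(590,90,0))
```

```text
[552.76562228 271.76878476   1.        ] [484.74770682 252.89038663  20.        ] 70.58916872077278 15.51201454209571 15.305836931278948
box edge [617.67187364 238.20478314  -4.        ] [617.91929737 192.63880881  -4.        ]
```

Run:
```python
from cell import arm
from h import *
t=arm.get_time_s()
X,Y=.4847,.2529
Q=quat(np.radians(15.4))
arm.move_to([X,Y,0.05],Q)
arm.move_straight([X,Y,0.0125],vel=0.08)
arm.command_gripper(0.0,50)
print("w",arm.get_width()*93,arm.get_tool_pos(),arm.get_wrist_force(),arm.get_time_s()-t)
arm.move_straight([X,Y,0.15],vel=0.25)
snap(arm,"w9")
arm.move_to(S(-.140,-.0010,.15),quat(YAW))
arm.move_straight(S(-.122,-.0010,.0945),vel=.15)
arm.wait(.15)
print(arm.get_width()*93,arm.get_tool_pos(),arm.get_wrist_force(),arm.get_wrist_torque(),arm.get_time_s()-t,arm.get_time_s())
snap(arm,"w10")
crop("pics/w10.png",150,0,410,290,2.7,"pics/w10c.png")
s=arm.camera("side");cv2.imwrite("pics/s10.png",s["frame"][:,:,::-1]);crop("pics/s10.png",210,220,370,340,5,"pics/s10c.png")
```

```text
w 9.66318567405035 [0.48492934 0.25295286 0.01282304] [-0.01074532 -0.18787718  3.12640391] 1.5665999999999976
9.306804944533322 [ 0.39167288 -0.21127023  0.09545368] [ 1.41007266  0.46728205 -0.56724322] [ 0.06253171  0.18955842 -0.02239553] 4.741600000000002 34.0583
```

View pics/w10c.png

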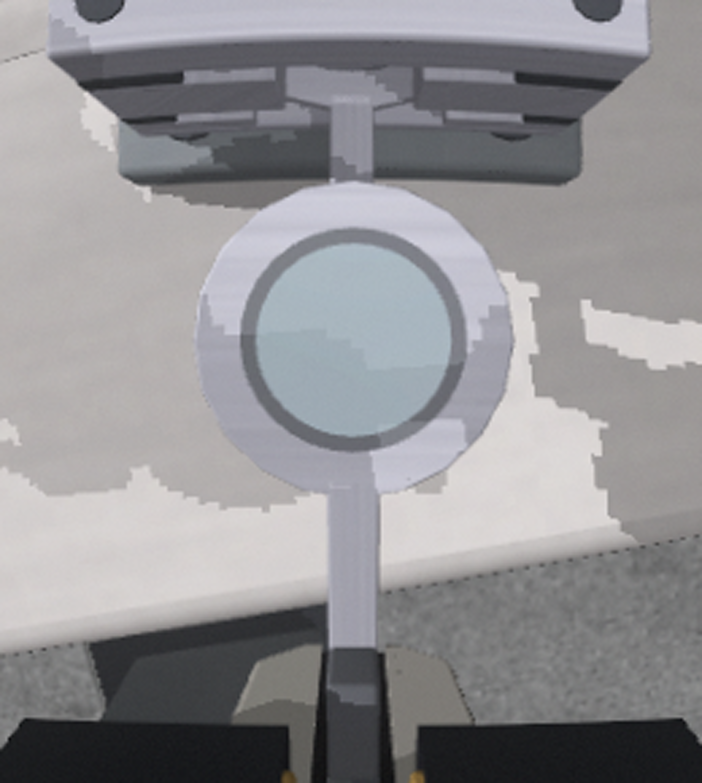

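View pics/s10c.png

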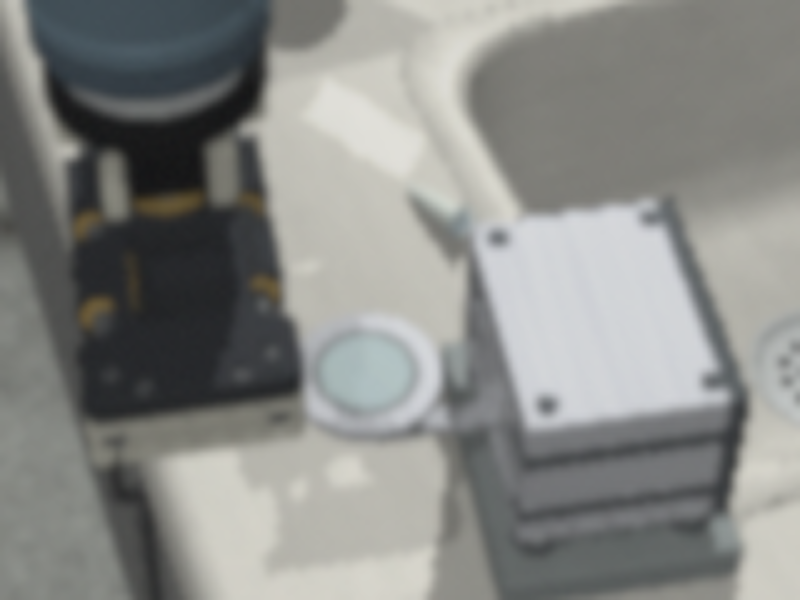

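Run:
```python
from cell import arm
from h import *
t=arm.get_time_s()
arm.move_straight(S(-.117,-.0004,.0944),vel=.03)
x,f=insert(arm,-.0004,.0944,np.arange(-.110,-.045,.006),.06)
if x>-.0501 and np.abs(f).max()<6:
    insert(arm,-.0004,.0944,np.arange(-.0455,-.030,.0015),.03,lim=6)
print(arm.get_time_s()-t,arm.get_time_s())
snap(arm,"w11"); crop("pics/w11.png",150,0,410,290,2.7,"pics/w11c.png")
```

```text
-110.0 act [-109.5   -0.5   94.4] F [-0.4 -0.7 -0.2]
-104.0 act [-103.6   -0.5   94.4] F [-1.2 -1.4  0.3]
-98.0 act [-97.6  -0.5  94.4] F [-0.7 -0.7  0.2]
-92.0 act [-91.6  -0.5  94.5] F [ 0.3 -0.9  0.3]
-86.0 act [-85.6  -0.5  94.4] F [-0.1 -0.6 -0.3]
-80.0 act [-79.6  -0.5  94.4] F [-0.3 -0.6 -0. ]
-74.0 act [-73.6  -0.5  94.4] F [-0.5 -0.4 -0.1]
-68.0 act [-67.6  -0.5  94.4] F [-0.7 -0.7 -0.9]
-62.0 act [-61.6  -0.5  94.4] F [ 0.5 -0.6  0.2]
-56.0 act [-55.6  -0.5  94.4] F [-0.1 -0.5 -0. ]
-50.0 act [-49.6  -0.5  94.4] F [ 0.3 -0.9 -0.1]
-45.5 act [-45.3  -0.4  94.4] F [-0.3 -0.5  1.1]
-44.0 act [-44.   -0.4  94.4] F [ 0.   0.8 -0.3]
-42.5 act [-42.4  -0.4  94.4] F [-0.5  0.8  0.4]
-41.0 act [-40.9  -0.4  94.4] F [-1.2  0.  -0.1]
-39.5 act [-39.4  -0.4  94.4] F [-0.  -0.4  1.1]
-38.0 act [-38.7  -0.2  94.2] F [-4.1  0.5  1. ]
-36.5 act [-38.6  -0.1  94. ] F [-9.2  0.1  4. ]
STOP
4.883400000000002 39.0417
```

View pics/w11c.png

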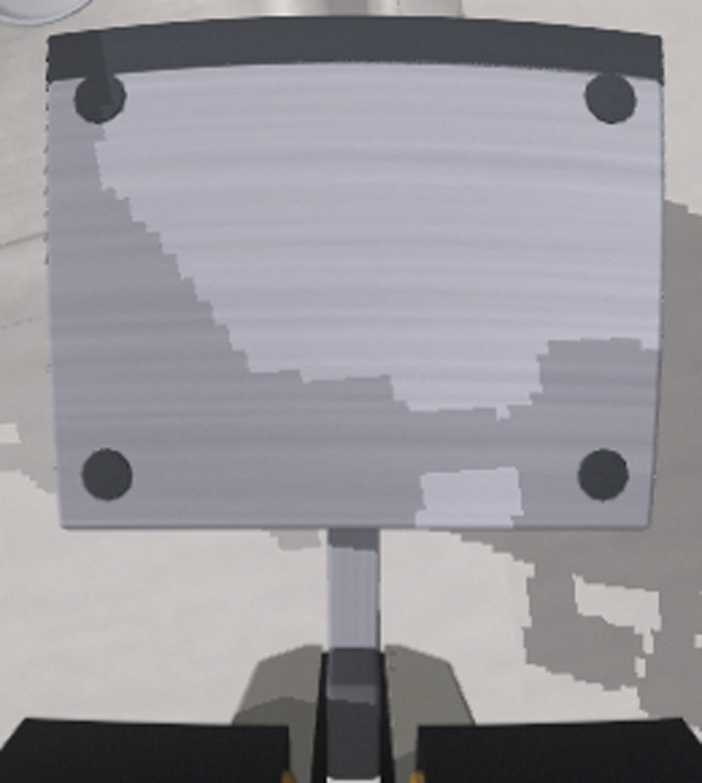

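Run:
```python
from cell import arm
from h import *
t=arm.get_time_s()
arm.move_straight(S(-.0378,-.0003,.0938),vel=.03)
f0=arm.get_wrist_force()
for z in np.arange(.0933,.0905,-.0005):
    arm.move_straight(S(-.0378,-.0003,z),vel=.02)
    f=arm.get_wrist_force()-f0; p=arm.get_tool_pos()-FRONT
    print(round(z,4),np.round([p@XH*1e3,p@YH*1e3,p[2]*1e3],1),np.round([f@XH,f@YH,f[2]],1))
    if f[2]>4: break
arm.command_gripper(0.35,50)
arm.move_straight(S(-.045,-.0003,.18),vel=.2)
snap(arm,"w12"); crop("pics/w12.png",180,60,380,260,3,"pics/w12c.png")
arm.move_to(S(-.110,-.0003,.20),quat(YAW))
snap(arm,"w13"); crop("pics/w13.png",180,20,380,220,3,"pics/w13c.png")
for n in("side","scene"):
    s=arm.camera(n);cv2.imwrite(f"pics/{n}13.png",s["frame"][:,:,::-1])
crop("pics/scene13.png",350,190,480,300,5,"pics/scene13c.png")
print(arm.get_time_s()-t,arm.get_time_s())
```

```text
0.0933 [-38.6  -0.1  93.1] [-0.  -0.2  0.6]
0.0928 [-38.6  -0.1  92.8] [-1.6  1.2  2.1]
0.0923 [-38.6  -0.1  92.7] [-2.1  0.7  6.2]
2.7749999999999986 41.8667
```

View pics/w12c.png

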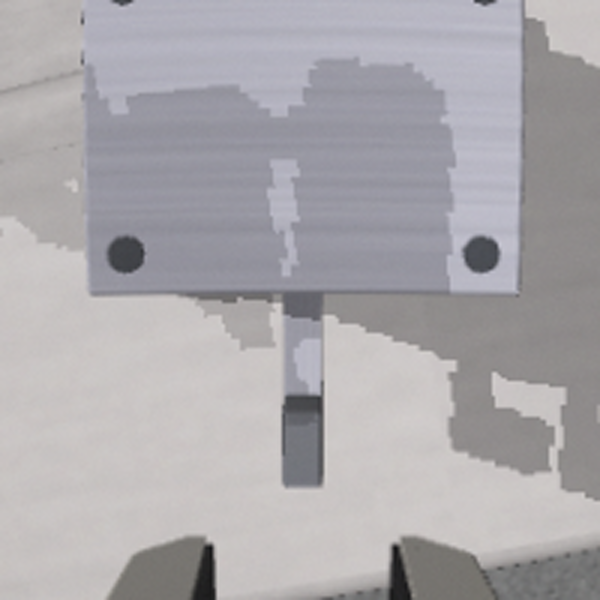

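View pics/w13c.png

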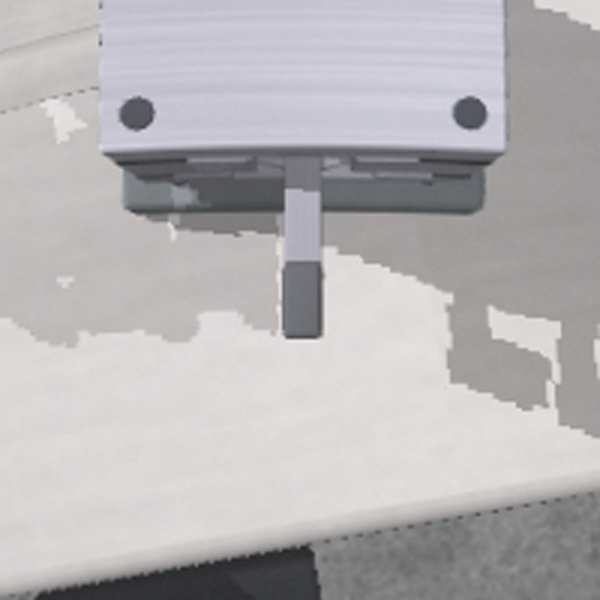

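View pics/scene13c.png

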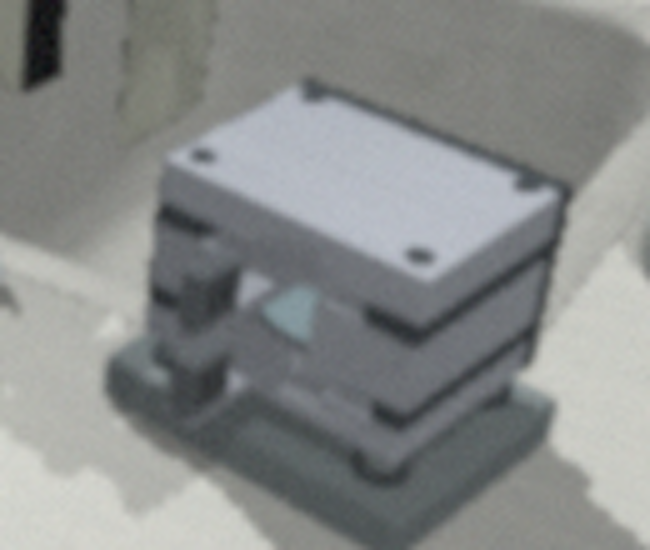

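View pics/side13.png

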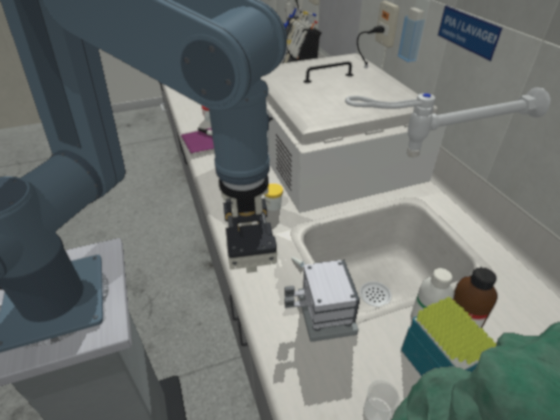

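Run:
```python
import pickle
from h import *
def st(P): d=P-FRONT; return np.round([d@XH*1e3,d@YH*1e3],1)
c,p,q=pickle.load(open("w7.pkl","rb"))
w=lambda x,y,z:st(onplane(*ray_wrist(c,p,q,(150+x/2.3-.3,30+y/2.3-.3)),z-.004))
print("w7 front",w(300,308,.1063),"finback/front",w(301,376,.0703),w(301,439,.0703))
c,p,q=pickle.load(open("w12.pkl","rb"))
w=lambda x,y,z:st(onplane(*ray_wrist(c,p,q,(180+x/3-.3,60+y/3-.3)),z-.004))
print("w12 front",w(304,294,.1063),"fin",w(303,411,.1043),w(303,486,.1043))
c=pickle.load(open("c0.pkl","rb"))[0]["scene"]
for n,X in dict(FLtop=S(0,.052,.1063),FRtop=S(0,-.052,.1063),upfin=S(-.039,0,.0923),lowfin=S(-.039,0,.0583)).items():
    print(n,(proj_cam(c,X)-[350,190])*5)
```

```text
w7 front [-0.3  0.2] finback/front [-27.9  -0.1] [-49.5  -0.1]
w12 front [-0.3  0.3] fin [-29.5   0.5] [-49.    0.5]
FLtop [153.53617054 150.85085923]
FRtop [422.08565932 276.79893609]
upfin [202.20563248 290.40402479]
lowfin [191.35464254 375.6248134 ]
```

Run:
```python
from cell import arm
print(arm.get_wrist_force(),arm.get_time_s())
arm.job_done()
```

```text
[0.3374387  0.78515003 0.08286732] 41.8667
the job is handed in; nothing more can be done
```

Both discs are in the cassette, large in the lower slot first, then small in the upper. Each was slid in flat, pushed against the back stop, set down on its slot floor and released. I handed the job in at 41.9 s of the 67 s allowed.

- **Height:** I touched the top face and found it about 106.3 mm above the bench. The slot floors felt during placing agreed with this to within about 0.5 mm.
- **Insertion:** Neither disc touched anything on the way in. Both met the stop at the expected depth, with peak contact forces under 10 N.
- **Final pictures:** Both fins stick out at the front, one above the other. I measured the large disc's fin about 38.7 mm in front of the face, before the small disc went in. The small disc's fin measured about 39.2 mm after release (39 mm expected for both). The gripper is clear of everything.
- **Bystanders:** I did not touch the cup, dish or microtube, but I took no separate close-up check of them at the end.

**Disagreements:**
- The wrist camera seems to sit about 4 mm farther away than its calibration says.
- It also placed the stand about 3 mm to one side of where the fixed cameras did. I settled the sideways position by comparing disc and stand in the same picture.
- A possible 2° droop of the held large disc in one picture was ruled out by touching it down flat on the bench.

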